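# Put the cleaned microscope objectives back in their canister bases

### The arm

A 6-joint arm with a two-finger parallel gripper is mounted at the origin on the work surface. World frame = base frame: x ahead of the robot, y to its left, z up, the work surface at z = 0. Lengths are in m, angles in rad, forces in N, time in s.
With the tool pointing down it reaches from about 0.275 to 1 m from the base axis. Payload 8.4 kg.
Tool frame: the origin (TCP) lies on the centre line of the jaws, within the pads' length; the fingertips stand 17 mm ahead of it and the grasp point (between the pads) lies 2 mm behind it (bot.tcp_to_tips is the z of the fingertips in the tool frame, in m); z points along the fingers, y is the line along which they close (so a half turn about z gives the same grasp; the last joint's range is limited). The gripper opens to 85 mm and grips with 20 to 120 N. Pads are 22 mm wide; open, the fingers measure 114 mm over their backs; the gripper's body (76 mm by 85 mm) begins 54 mm behind the grasp point. The pads swing forward as they close: fully open they stand 13 mm farther back than shut.
Start: joints at [1.19, 0.353, 1.633, -0, 1.155, -0.002], TCP at [0.231, 0.581, 0.248] pointing down, gripper open.
Joint ranges: [-2.63, 2.63], [-0.92, 2.1], [0.06, 2.66], [-1.3, 4.44], [0, 2.69], [-3.02, 3.02]. Speed limits (rad/s): [2.22, 2.22, 2.79, 3.14, 3.14, 3.14].

### API

Orientations are given as a unit quaternion [x, y, z, w].
In Python, from workcell import bot, hand, kinematics, get_obs, vision, hand_in gives the robot as it stands. The module is installed in compiled form; this text tells all that it offers. Calls block until the motion is done:
- bot.reach(position, orientation): joint-space move of the TCP to a pose.
- bot.servo_line(position, ori=None, velocity=0.15): straight line of the TCP; ori=None keeps the orientation; velocity is the mean speed in m/s.
- bot.goto_joints(angles): joint-space move.
- hand.move_gripper(opening, strength=None): finger opening in m; strength is the grip in N (None keeps the last); returns when the fingers have stopped.
- bot.dwell(seconds).
- kinematics.solve_ik(position, orientation): joint angles nearest the present ones, or None.
- get_obs(): the state.
- vision.read_camera(name): name is "side" or "top" or "wrist"; returns a dict with "frame" (480x640x3 uint8, red, green, blue), "intrinsics" (3x3 intrinsics, pixels), "view" (4x4, takes a point from world to camera coordinates). Camera axes: x right, y down, z forward; pixel columns grow to the right and rows downward; lengths in m; the calibration is good to about 2 mm. The wrist camera is an equidistant fisheye: a pixel r from the principal point sees the ray r / f radians off the axis. A picture is of the moment at which its call begins. There is no depth.
A pose or a line that the arm cannot do raises bot.IKError and nothing moves.
- hand_in(): hands the job in; it is judged then, once.
The state is a dict: "time_s": time; "joint_pos": joint angles; "joint_vel": joint speeds; "joint_efforts": joint torques, N m; "position": TCP position; "orientation": TCP orientation; "wrist_force": force on the tool from outside, world axes, zero at the start; "ft_torque": the same for the moment, N m; "gripper_width": finger opening in m; "grip_force": force on a finger pad.
Only numpy, scipy, OpenCV 4.12 (cv2) and the standard library are available. Lean on these libraries where they do the work, as an engineer would, in place of code of your own. Each camera call takes 0.05 s, during which the arm holds its last target. There are 200 camera calls.

### The job

The four microscope objectives have been cleaned: stand each one upright, nose up as it is now, inside the canister base of the same colour as its band, on the base's floor near the middle, so that the covers can go on. They are delicate optics: keep them upright, set them down gently and never drop or topple one. Leave the dropper bottle and the eyepiece where they stand.

Things in the scene. Friction and masses are not known exactly. Their poses are not given: they have to be found in the camera images.
- objective_red_mid (a point): Microscope objective with a red colour band: an upright steel cylinder 48 mm tall, barrel 30 mm across, standing free on its 25 mm wide, 5 mm high brass thread with the lens nose up. The barrel is straight from 5 to 32 mm above its foot; above it come the conical red band (seen from above) and a narrow nose. The point is on the axis half-way up, 24 mm above the foot; z is up along the axis. It is round, so yaw does not matter. 85 to 250 g.
- base_red: Open red canister base for the objective with the red band: a loose round shallow red dish lying on the bench, 70 mm outside, 60 mm inside, 10 mm high overall, 150 g, its flat inner floor (dark disc in the middle) 4 mm above the bench. Origin at the centre of its underside on the bench; z up.
- objective_yellow_mid (a point): Microscope objective with a yellow colour band: an upright steel cylinder 52 mm tall, barrel 30 mm across, standing free on its 25 mm wide, 5 mm high brass thread with the lens nose up. The barrel is straight from 5 to 36 mm above its foot; above it come the conical yellow band (seen from above) and a narrow nose. The point is on the axis half-way up, 26 mm above the foot; z is up along the axis. It is round, so yaw does not matter. 85 to 250 g.
- base_yellow: Open yellow canister base for the objective with the yellow band: a loose round shallow yellow dish lying on the bench, 70 mm outside, 60 mm inside, 10 mm high overall, 150 g, its flat inner floor (dark disc in the middle) 4 mm above the bench. Origin at the centre of its underside on the bench; z up.
- objective_green_mid (a point): Microscope objective with a green colour band: an upright steel cylinder 60 mm tall, barrel 32 mm across, standing free on its 25 mm wide, 5 mm high brass thread with the lens nose up. The barrel is straight from 5 to 44 mm above its foot; above it come the conical green band (seen from above) and a narrow nose. The point is on the axis half-way up, 30 mm above the foot; z is up along the axis. It is round, so yaw does not matter. 85 to 250 g.
- base_green: Open green canister base for the objective with the green band: a loose round shallow green dish lying on the bench, 70 mm outside, 60 mm inside, 10 mm high overall, 150 g, its flat inner floor (dark disc in the middle) 4 mm above the bench. Origin at the centre of its underside on the bench; z up.
- objective_blue_mid (a point): Microscope objective with a blue colour band: an upright steel cylinder 64 mm tall, barrel 33 mm across, standing free on its 25 mm wide, 5 mm high brass thread with the lens nose up. The barrel is straight from 5 to 48 mm above its foot; above it come the conical blue band (seen from above) and a narrow nose. The point is on the axis half-way up, 32 mm above the foot; z is up along the axis. It is round, so yaw does not matter. 85 to 250 g.
- base_blue: Open blue canister base for the objective with the blue band: a loose round shallow blue dish lying on the bench, 70 mm outside, 60 mm inside, 10 mm high overall, 150 g, its flat inner floor (dark disc in the middle) 4 mm above the bench. Origin at the centre of its underside on the bench; z up.
- dropper_mid (a point): Bystander: small amber glass dropper bottle of lens cleaner, 34 mm across, 75 mm tall with its black rubber bulb, standing loose on the bench. The point is on its axis half-way up (37.5 mm).
- eyepiece_mid (a point): Bystander: black microscope eyepiece without any colour band, 37 mm across at the top, 43 mm tall, standing loose on its narrow bright 23 mm sleeve. The point is on its axis half-way up (21.5 mm).

How it is judged:
By the outcome, as a careful person would: the job done as asked, in the order asked, and still so for the second after the job is handed in, with the robot touching nothing.
It also fails if it takes over 99 s, if anything falls off the work surface, if the arm or the gripper's body presses on something with over 40 N, if the wrist force passes 120 N, or if a joint passes its speed limit or range.

## Working session

There is one attempt and no reset: what is moved stays moved. The work goes in short steps, each a Python script; the robot and the scene stay as the last script left them, time stands still between calls to the robot, and variables do not carry over. Pictures are saved under pics/ and viewed, at most 14 in all, crops included, and the job is handed in when it is done.

```bash
mkdir -p pics
python3 - <<'E'
from workcell import vision,get_obs
import cv2,numpy as np
for n in("top","side"):
    r=vision.read_camera(n);cv2.imwrite(f"pics/{n}0.png",r["frame"][:,:,::-1]);np.savez(f"{n}0.npz",**r)
    print(n,r["intrinsics"].tolist(),np.round(r["view"],4).tolist())
o=get_obs();print(o["time_s"],o["orientation"],o["wrist_force"])
E
```

```text
top [[463.4676165330102, 0.0, 323.6807744355966], [0.0, 463.4676165330102, 235.6121126980529], [0.0, 0.0, 1.0]] [[-0.0275, -0.9996, -0.0041, 0.017], [-0.9966, 0.0277, -0.0779, 0.5221], [0.078, 0.0019, -0.997, 0.811], [0.0, 0.0, 0.0, 1.0]]
side [[609.3028868004168, 0.0, 322.30204501404427], [0.0, 609.3028868004168, 239.37835319659686], [0.0, 0.0, 1.0]] [[0.9242, -0.3817, -0.0103, -0.4769], [-0.2386, -0.5565, -0.7959, 0.1802], [0.298, 0.738, -0.6054, 1.0014], [0.0, 0.0, 0.0, 1.0]]
0.1 [ 1.88280280e-01  9.82115136e-01 -6.17466766e-04 -1.21054770e-04] [ 0.36627565 -0.26396297  0.04167991]
```

View pics/top0.png

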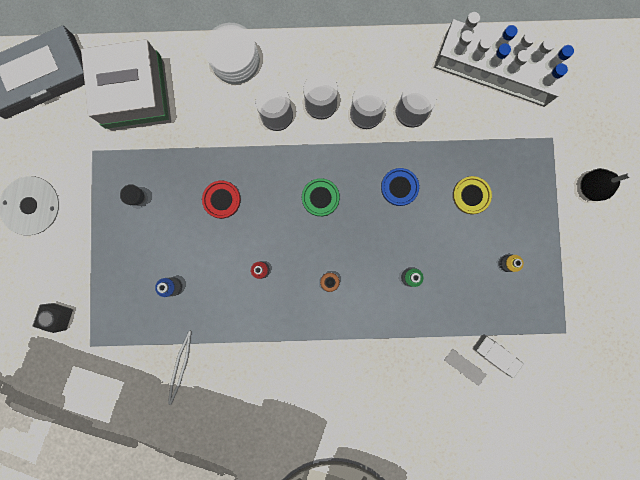

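View pics/side0.png

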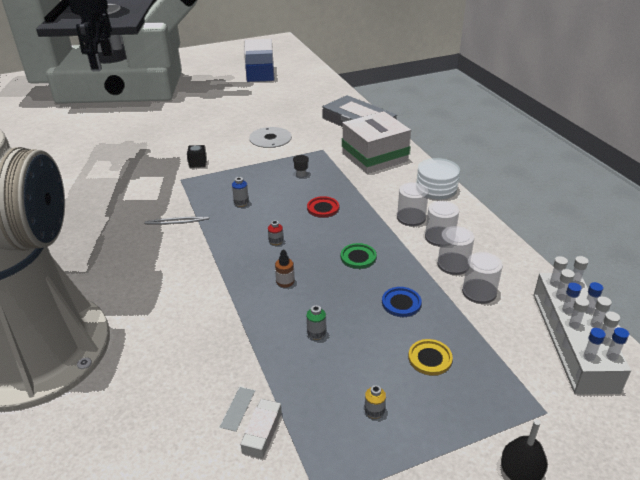

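The top view shows the bases at about red (221,199), green (321,198), blue (400,187) and yellow (472,195). The objectives are at about blue (162,288), red (259,269), green (416,278) and yellow (517,264). The dropper is at (330,282) and the eyepiece at (135,195). The side view agrees. Next I'll enlarge crops of the objectives.

Run:
```python
import cv2,numpy as np
t=np.load("top0.npz")["frame"][:,:,::-1];s=np.load("side0.npz")["frame"][:,:,::-1]
def m(im,cs,h):
    return np.hstack([cv2.resize(im[v-h:v+h,u-h:u+h],(200,200),interpolation=cv2.INTER_CUBIC) for u,v in cs])
cv2.imwrite("pics/m.png",np.vstack([m(t,[(165,285),(260,270),(413,277),(512,263)],20),m(s,[(240,190),(275,232),(316,320),(375,400)],20)]))
# base floor discs / rings: colour mask centroids
hsv=cv2.cvtColor(t,cv2.COLOR_BGR2HSV)
for n,(u,v) in dict(red=(221,199),green=(321,198),blue=(400,187),yellow=(472,195)).items():
    c=hsv[v-26:v+27,u-26:u+27];k=((c[...,1]>140)&(c[...,2]>80)).astype(np.uint8)
    p=cv2.findContours(k,cv2.RETR_EXTERNAL,cv2.CHAIN_APPROX_NONE)[0];p=max(p,key=cv2.contourArea)
    e=cv2.fitEllipse(p);print(n,e[0][0]+u-26,e[0][1]+v-26,e[1])
```

```text
red 220.60240364074707 198.87169075012207 (36.228580474853516, 37.068424224853516)
green 322.8672637939453 196.16802597045898 (30.092506408691406, 34.59694290161133)
blue 399.90282821655273 186.3444595336914 (36.32498550415039, 36.598934173583984)
yellow 472.23043632507324 194.66379737854004 (36.31996154785156, 37.12089157104492)
```

View pics/m.png

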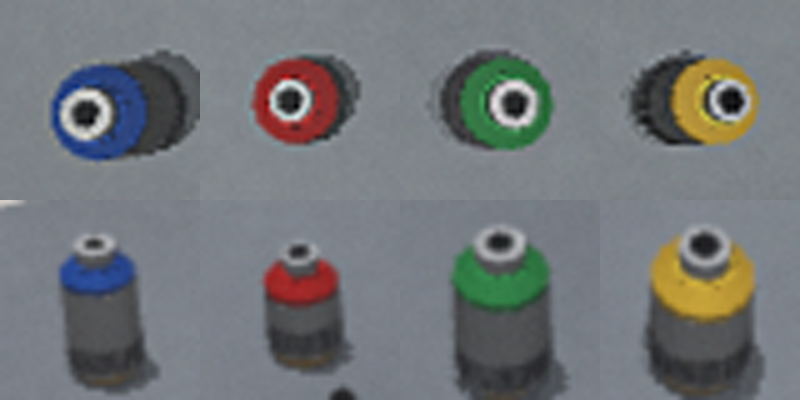

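The crops give these nose tops, after scaling back:

| Objective | Top view | Side view |
|---|---|---|
| blue | (161.6,287.0) | (238.6,178.4) |
| red | (257.8,269.4) | (274.6,222.0) |
| green | (415.4,277.2) | (315.8,308.2) |
| yellow | (517.8,262.6) | (375.6,388.6) |

I'll triangulate these, then take wrist pictures from above to check.

```bash
cat > h.py <<'E'
import numpy as np,cv2,json
H=dict(red=.048,yellow=.052,green=.060,blue=.064)
def ray(K,V,u,v):
    return -V[:3,:3].T@V[:3,3], V[:3,:3].T@np.linalg.solve(K,[u,v,1])
def at_z(K,V,u,v,z):
    c,d=ray(K,V,u,v);return c+d*(z-c[2])/d[2]
def mid(r1,r2):
    (a,d),(b,e)=r1,r2;x=np.linalg.lstsq(np.c_[d,-e],b-a,rcond=None)[0]
    p,q=a+d*x[0],b+e*x[1];return (p+q)/2,np.linalg.norm(p-q)
E
python3 - <<'E'
from h import *
T=np.load("top0.npz");S=np.load("side0.npz");f=lambda r,p:ray(r["intrinsics"],r["view"],*p)
O=dict(blue=((161.6,287),(238.6,178.4)),red=((257.8,269.4),(274.6,222)),green=((415.4,277.2),(315.8,308.2)),yellow=((517.8,262.6),(375.6,388.6)))
P={}
for n,(a,b) in O.items():
    z=at_z(T["intrinsics"],T["view"],*a,H[n]);s=at_z(S["intrinsics"],S["view"],*b,H[n])
    P[n]=((z+s)/2)[:2].tolist();print(n,z.round(4),s.round(4),mid(f(T,a),f(S,b)))
B=dict(red=((220.6,198.9),(323,206)),green=((321,197.8),(358.5,255.5)),blue=((399.9,186.3),(402,300.5)),yellow=((472.2,194.7),(430.5,356.5)))
for n,(a,b) in B.items():
    z=at_z(T["intrinsics"],T["view"],*a,.010);P["b_"+n]=z[:2].tolist();print("base",n,z.round(4),at_z(S["intrinsics"],S["view"],*b,.01).round(4),np.hypot(*z[:2]))
print(at_z(T["intrinsics"],T["view"],330,282,.075),at_z(T["intrinsics"],T["view"],133,195,.043))
json.dump(P,open("P.json","w"))
E
```

```text
blue [0.4396 0.2782 0.064 ] [0.4384 0.2779 0.064 ] (array([0.43912298, 0.27858215, 0.06339127]), np.float64(0.0010039059753473118))
red [0.4649 0.1177 0.048 ] [0.4637 0.1178 0.048 ] (array([0.46436141, 0.11791239, 0.04773167]), np.float64(0.0011597745243559852))
green [ 0.4443 -0.151   0.06  ] [ 0.4426 -0.1517  0.06  ] (array([ 0.44362232, -0.15097315,  0.05907598]), np.float64(0.0013247515942051028))
yellow [ 0.4642 -0.329   0.052 ] [ 0.4624 -0.3293  0.052 ] (array([ 0.4634904 , -0.32899929,  0.05126191]), np.float64(0.0016009286940875372))
base red [0.5958 0.1892 0.01  ] [0.5936 0.1838 0.01  ] 0.6250684152957929
base green [0.5926 0.0055 0.01  ] [5.915e-01 2.000e-04 1.000e-02] 0.5926399819430749
base blue [ 0.6098 -0.1394  0.01  ] [ 0.6081 -0.1441  0.01  ] 0.6255231524287524
base yellow [ 0.5906 -0.2707  0.01  ] [ 0.5877 -0.2763  0.01  ] 0.6496425717617016
[ 0.44046641 -0.00596487  0.075     ] [0.60158559 0.33596408 0.043     ]
```

The objectives agree to 2 mm and their heights check out. I read the bases only roughly in the side view, so I'll refine them from the dark floor discs, then pick up blue.

```bash
cat >> h.py <<'E'
TIP=dict(red=.013,yellow=.014,green=.019,blue=.020)   # fingertips above the foot
D=dict(red=.030,yellow=.030,green=.032,blue=.033)
def ori(x,y):
    a=(np.arctan2(y,x)+np.pi/2)/2;return [np.cos(a),np.sin(a),0,0]
def st(tag):
    from workcell import get_obs
    o=get_obs();print(tag,round(o["time_s"],2),"pos",np.round(o["position"],4),"F",np.round(o["wrist_force"],2),"w",round(o["gripper_width"],4),"g",round(float(np.max(o["grip_force"])),1));return o
def pick(n):
    from workcell import bot,hand
    x,y=json.load(open("P.json"))[n];z=TIP[n]+bot.tcp_to_tips
    hand.move_gripper(.060,40)
    bot.reach([x,y,.14],ori(x,y));st("above")
    bot.servo_line([x,y,z],velocity=.1)
    hand.move_gripper(D[n]-.006,40);st("gripped")
    bot.servo_line([x,y,.17],velocity=.12);o=st("lifted")
    assert o["gripper_width"]>D[n]-.004
def place(n):
    from workcell import bot,hand,get_obs
    x,y=json.load(open("P.json"))["b_"+n];z=TIP[n]+bot.tcp_to_tips+.004
    bot.reach([x,y,.15],ori(x,y));f0=st("over base")["wrist_force"][2]
    bot.servo_line([x,y,z+.004],velocity=.1)
    for dz in np.arange(.003,-.0026,-.0005):
        bot.servo_line([x,y,z+dz],velocity=.01)
        if get_obs()["wrist_force"][2]-f0>1.2:break
    st("down dz=%.4f"%dz)
    hand.move_gripper(D[n]+.012);st("open")
    bot.servo_line([x,y,.15],velocity=.12)
E
python3 - <<'E'
from h import *
T=np.load("top0.npz");S=np.load("side0.npz");P=json.load(open("P.json"))
def disc(r,u,v,h):
    g=r["frame"][v-h:v+h+1,u-h:u+h+1].max(2);k=(g<75).astype(np.uint8)
    n,l,s,c=cv2.connectedComponentsWithStats(k);i=l[h,h];return c[i]+[u-h,v-h],s[i,4]
for n,(a,b) in dict(red=((221,199),(323,206)),green=((321,198),(359,256)),blue=((400,187),(402,301)),yellow=((472,195),(430,357))).items():
    (p,A),(q,C)=disc(T,*a,18),disc(S,*b,18)
    X=at_z(T["intrinsics"],T["view"],*p,.004);Y=at_z(S["intrinsics"],S["view"],*q,.004)
    print(n,p.round(1),A,q.round(1),C,X.round(4),Y.round(4));P["b_"+n]=((X+Y)/2)[:2].tolist()
json.dump(P,open("P.json","w"))
from workcell import bot,vision
print("tips",bot.tcp_to_tips)
pick("blue")
cv2.imwrite("pics/b1.png",vision.read_camera("wrist")["frame"][:,:,::-1])
E
```

```text
red [221.  199.2] 348 [322.7 206.6] 129 [0.5962 0.1898 0.004 ] [0.5954 0.1901 0.004 ]
green [320.2 197. ] 353 [357.9 255.6] 192 [0.5951 0.0069 0.004 ] [0.5936 0.0071 0.004 ]
blue [399.7 186.7] 348 [401.1 301.5] 244 [ 0.6101 -0.14    0.004 ] [ 0.6088 -0.1404  0.004 ]
yellow [471.8 194.9] 344 [429.6 356.8] 330 [ 0.5911 -0.2718  0.004 ] [ 0.5894 -0.2719  0.004 ]
tips 0.017
above 1.9 pos [0.4392 0.279  0.1404] F [ 0.01 -0.84  0.5 ] w 0.06 g 0.0
gripped 3.44 pos [0.4393 0.2782 0.0377] F [-0.64 -1.09  4.95] w 0.032 g 39.2
lifted 4.7 pos [0.4386 0.2778 0.1693] F [-0.4  -0.41 -1.83] w 0.0315 g 39.7
```

View pics/b1.png

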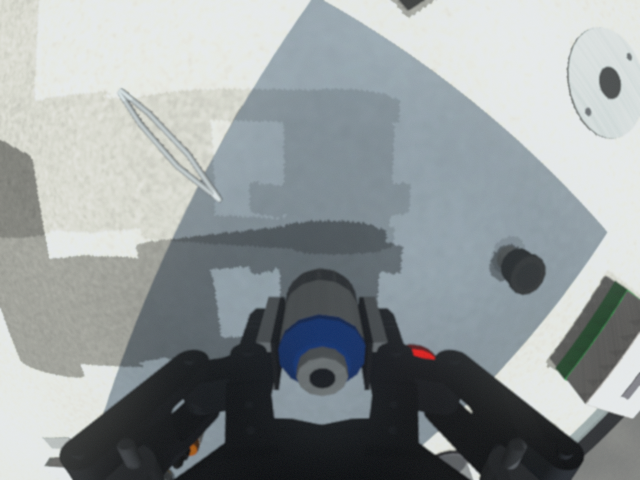

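The wrist picture shows blue held upright and centred between the pads (nose at (322,378)). Both views now agree on the bases to 2 mm, so I'll place it.

Run:
```python
from h import *
from workcell import bot,vision
place("blue")
cv2.imwrite("pics/b2.png",vision.read_camera("wrist")["frame"][:,:,::-1])
```

```text
over base 6.41 pos [ 0.6095 -0.1391  0.15  ] F [ 0.09  1.55 -1.27] w 0.0318 g 39.7
down dz=0.0005 9.11 pos [ 0.6095 -0.1402  0.0418] F [-0.94 -0.33  1.97] w 0.0317 g 40.2
open 9.39 pos [ 0.6095 -0.1402  0.0415] F [ 0.48  0.33 -1.1 ] w 0.0452 g 0.0
```

View pics/b2.png

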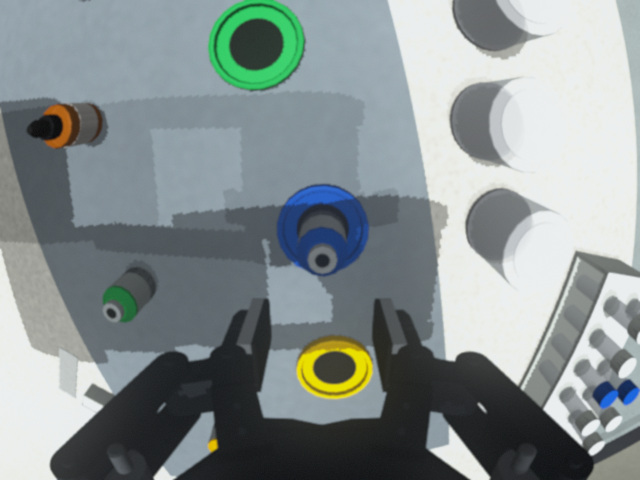

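Blue stands upright and centred in its base (nose (322,260), dish (323,228)). Red is next.

Run:
```python
from h import *
from workcell import bot,vision
pick("red")
cv2.imwrite("pics/r1.png",vision.read_camera("wrist")["frame"][:,:,::-1])
```

```text
above 11.93 pos [0.4654 0.1174 0.1403] F [ 0.15  0.14 -0.23] w 0.0598 g 0.0
gripped 13.56 pos [0.4646 0.1178 0.0306] F [-1.86 -0.19  5.5 ] w 0.0285 g 39.0
lifted 14.88 pos [0.4638 0.1176 0.1693] F [-0.22  0.37 -2.16] w 0.0283 g 39.5
```

View pics/r1.png

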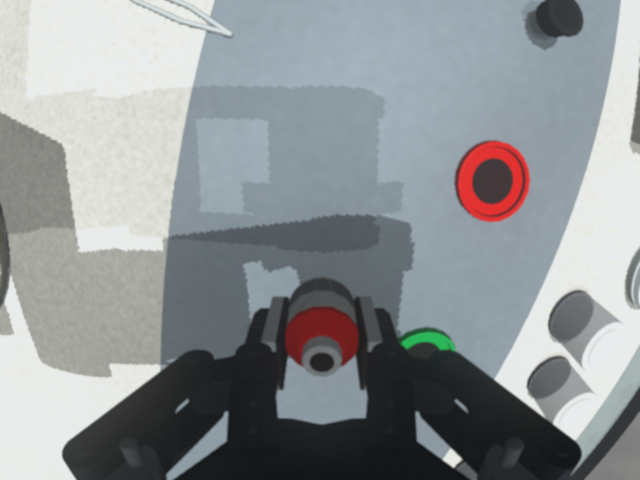

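Red is held upright and centred (nose (322,360)). I'll place it, then do green and yellow in the same way.

Run:
```python
from h import *
from workcell import bot,vision
place("red")
cv2.imwrite("pics/r2.png",vision.read_camera("wrist")["frame"][:,:,::-1])
pick("green");place("green")
cv2.imwrite("pics/g2.png",vision.read_camera("wrist")["frame"][:,:,::-1])
```

```text
over base 15.58 pos [0.595  0.1898 0.1488] F [-0.87 -0.21 -1.23] w 0.0285 g 39.5
down dz=0.0005 18.35 pos [0.5958 0.1899 0.0347] F [-1.99 -0.64  2.96] w 0.0289 g 39.8
open 18.63 pos [0.5958 0.1899 0.0345] F [ 0.69 -0.17 -0.11] w 0.0422 g 0.0
above 21.51 pos [ 0.4443 -0.151   0.1402] F [0.29 0.45 0.19] w 0.0597 g 0.0
gripped 23.07 pos [ 0.4438 -0.1515  0.0366] F [-1.68  0.38  5.86] w 0.0308 g 39.1
lifted 24.33 pos [ 0.4429 -0.1512  0.1693] F [-0.28 -0.85 -2.05] w 0.0308 g 39.7
over base 25.22 pos [0.5932 0.0062 0.1495] F [-0.72  0.19 -2.1 ] w 0.0309 g 39.6
down dz=0.0025 26.93 pos [0.5944 0.007  0.0425] F [ 0.57 -0.4  -0.79] w 0.0304 g 39.7
open 27.21 pos [0.5945 0.007  0.0426] F [0.5  0.05 0.21] w 0.0439 g 0.0
```

View pics/g2.png

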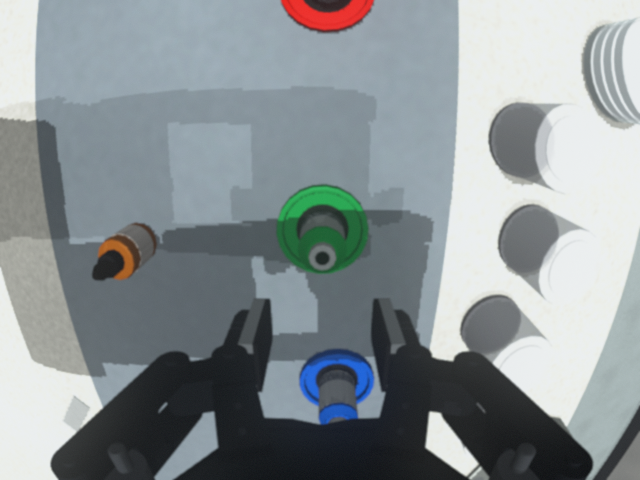

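Green stands upright in the middle of its base, but force noise made the contact check release about 2 mm early. For yellow I'll settle first and require a clear contact force.

```bash
python3 - <<'E'
s=open("h.py").read()
s=s.replace('''    bot.servo_line([x,y,z+.004],velocity=.1)
''','''    bot.servo_line([x,y,z+.004],velocity=.08)
    bot.dwell(.4);f0=np.mean([(bot.dwell(.03),get_obs()["wrist_force"][2])[1] for _ in range(8)])
''').replace('''velocity=.01)
        if get_obs()["wrist_force"][2]-f0>1.2:break''','''velocity=.01)
        bot.dwell(.15)
        if dz<.0015 and get_obs()["wrist_force"][2]-f0>2:break''')
open("h.py","w").write(s)
E
python3 - <<'E'
from h import *
from workcell import bot,vision
pick("yellow");place("yellow")
cv2.imwrite("pics/y2.png",vision.read_camera("wrist")["frame"][:,:,::-1])
bot.goto_joints([1.19,.353,1.633,0,1.155,-.002])
t=vision.read_camera("top")["frame"][:,:,::-1];s=vision.read_camera("side")["frame"][:,:,::-1]
z=lambda a:cv2.resize(a,(800,300),interpolation=cv2.INTER_CUBIC)
cv2.imwrite("pics/end_t.png",np.vstack([z(t[150:300,100:500]),z(s[180:390,270:470][:0])if 0 else z(t[150:300,140:540])])[:300])
cv2.imwrite("pics/end_s.png",cv2.resize(s[160:400,220:480],(650,600),interpolation=cv2.INTER_CUBIC));st("end")
E
```

```text
above 29.95 pos [ 0.4639 -0.3285  0.1401] F [ 0.47 -0.96 -0.36] w 0.0599 g 0.0
gripped 31.57 pos [ 0.4635 -0.3293  0.0317] F [-1.19  1.1   4.72] w 0.0286 g 39.1
lifted 32.88 pos [ 0.4629 -0.3288  0.1692] F [ 0.86  0.36 -0.62] w 0.0287 g 39.5
over base 33.5 pos [ 0.5903 -0.271   0.1488] F [ 0.06 -0.09 -1.25] w 0.0288 g 39.5
down dz=0.0005 38.11 pos [ 0.5903 -0.2719  0.0358] F [-1.28  0.36  4.05] w 0.0287 g 39.9
open 38.39 pos [ 0.5903 -0.2718  0.0353] F [ 0.34  0.06 -0.33] w 0.0419 g 0.0
end 42.89 pos [0.2316 0.5808 0.2484] F [ 0.46 -0.11  0.01] w 0.0422 g 0.0
```

View pics/end_t.png

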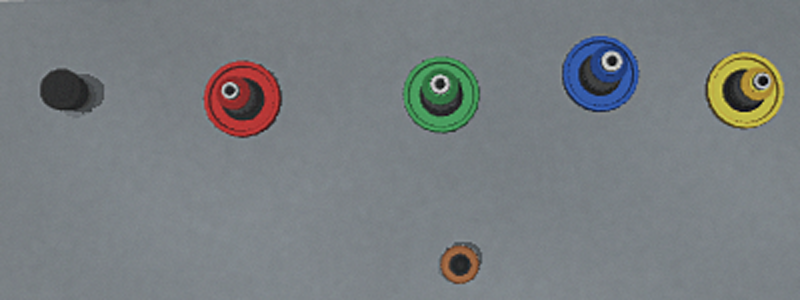

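View pics/end_s.png

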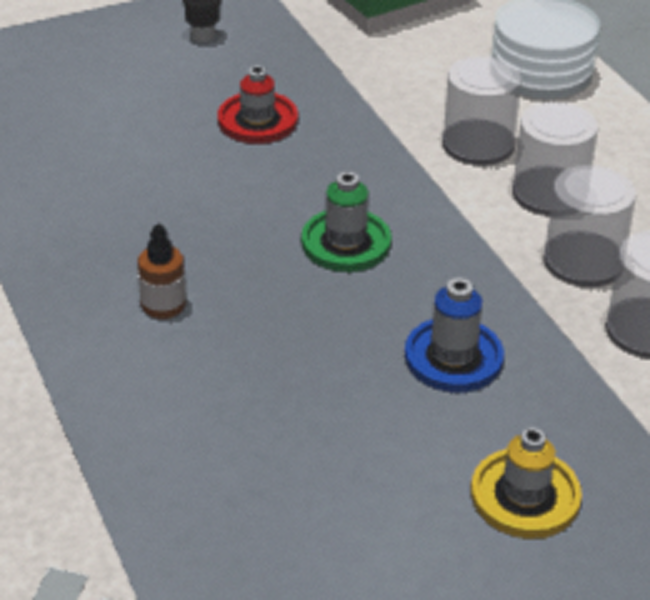

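Both views show all four objectives upright and near the middle of the base of their own colour: red (257,120), green (347,235), blue (457,345) and yellow (527,490) in the side crop. The dropper and eyepiece stand where they were, and the arm is clear.

```bash
python3 -c "
from workcell import hand_in
print(hand_in())"
```

```text
the job is handed in; nothing more can be done
None
```

All four objectives stand upright near the middle of their matching bases and the job is handed in at about 43 s of the 99 s allowed; green was released about 2 mm above its floor on a false contact reading, but it landed upright.

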